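# Fit the top tier on the pizzeria's dip stand

### The job

Pick up the white tray with the four corner holes by its wooden handle and lower it, level, onto the brass-posted stand so that each post comes up through its own corner hole and the tray sits fully home on the four brass collars. Set it down gently rather than dropping it, and leave the blue-rimmed tray without holes where it is.

Things in the scene. Friction and masses are not known exactly. Their poses are not given: they have to be found in the camera images.
- holed_tray: Loose white tray to fit, 170 (x) by 130 mm (y), floor 7 mm, white rim 12 mm high, 0.35 kg. Four 30 mm through holes at x +-60, y +-40 mm. Origin: centre of underside, z up. Handle over the middle: pale wood bar 14 mm thick in x, 70 mm long in y, 50 to 72 mm above the underside, on two thin stems; grip it from above across the 14 mm (fingers close along x). Same after a half turn.
- stand: Fixed stand: dark wood tier 170 (x) by 130 mm (y), two dip pots on it (41 mm high), four brass posts at x +-60, y +-40 mm. Each has a 40 mm round collar, its top 70 mm up, then a spigot tapering from 22 mm to a 6 mm tip 110 mm up. Origin: centre of underside, on the table, z up. Tray home: its underside 70 mm above this origin, centred, x axes parallel (either way round).
- plain_tray: Bystander tray of the same size and handle with white floor but a blue rim and no holes: 170 (x) by 130 mm (y), rim 12 mm high, handle bar 50 to 72 mm up. Loose on the table, not to be moved. Origin: centre of underside, z up.
Things that resemble listed ones, but are neither listed nor needed, are in the scene too. There is more than one size of the stand; the one meant has the size given above.

How it is judged:
At the end, for the whole second after the job is handed in: The holed tray rests on the stand's four collars: its underside 66 to 74 mm above the stand's origin, centred within 12 mm, lined up within about 10 degrees (either way round), level within 3 degrees and still; the plain tray is within 30 mm of where it began (z of holed_tray in the frame of stand between 0.066 and 0.074 m and horizontal distance between holed_tray and stand below 0.012 m and angle between the x axis of holed_tray and the x axis of stand, either way round below 0.18 rad and angle between holed_tray's own z axis and vertical below 0.05 rad and linear speed of holed_tray below 0.02 m/s and distance of plain_tray from where it was at the start of the episode below 0.03 m); the robot touches nothing.
It fails at once if the plain, blue-rimmed tray is moved by more than 30 mm (distance of plain_tray from where it was at the start of the episode above 0.03 m).
It fails at once if the holed tray is dropped onto the stand (falling faster than 0.6 m/s over the posts, as from more than about 20 mm) (horizontal distance between holed_tray and stand below 0.03 m and z of holed_tray in the frame of stand below 0.11 m and linear speed of holed_tray above 0.6 m/s).
It also fails if it takes over 48 s, if anything falls off the work surface, if the arm or the gripper's body presses on something with over 40 N, if the wrist force passes 120 N, or if a joint passes its speed limit or range.

### The arm

A 7-joint arm with a two-finger parallel gripper is mounted at the origin on the work surface. World frame = base frame: x ahead of the robot, y to its left, z up, the work surface at z = 0. Lengths are in m, angles in rad, forces in N, time in s.
With the tool pointing down it reaches from about 0.375 to 0.925 m from the base axis. Payload 3.1 kg.
Tool frame: the origin (TCP) lies on the centre line of the jaws, within the pads' length; the fingertips stand arm.tip_reach ahead of it and the grasp point (between the pads) is the TCP (arm.tip_reach is the distance from the TCP to the fingertips, in m); z points along the fingers, y is the direction in which the jaws open and shut (so a half turn about z gives the same grasp; the last joint's range is limited). The gripper opens to 85 mm and grips with 20 to 120 N. Pads are 22 mm wide; open, the fingers measure 114 mm over their backs; the gripper's body (76 mm by 85 mm) begins 54 mm behind the grasp point. The pads swing forward as they close: fully open they stand 13 mm farther back than shut.
Start: joints at [-1.284, 0.383, 0.044, 1.598, -0.018, 1.161, -0.05], TCP at [0.244, 0.602, 0.25] pointing down, gripper open.
Joint ranges: [-2.61, 2.61], [-0.41, 2.15], [-1.48, 1.57], [0, 2.5], [-1.57, 4.71], [0.05, 1.97], [-2.85, 2.85]. Speed limits (rad/s): [2.79, 2.79, 3.14, 3.14, 3.14, 3.14, 3.14].

### API

Orientations are given as [roll, pitch, yaw] about the fixed x, y, z axes, in that order (R = Rz(yaw) Ry(pitch) Rx(roll)).
In Python, from workcell import arm gives the robot as it stands. The module is installed in compiled form; this text tells all that it offers.
- The arm moves only by the shell command python3 -m creep 'ROWS' [FORCE]. ROWS is JSON, a list of rows, each a list of 3 entries, a list of its own where there are three numbers: the gripper command: -1 is fully open, 1 is shut, values between are in proportion, then the shift along the world's x, y, z as a fraction of full scale, then the turn, a rotation vector about the world's x, y, z as a fraction of full scale. A call has 1 to 20 rows; each row is the pose to reach, as a shift and turn from the pose measured when the call began, turning the shorter way round; what a row does not reach only later rows make up. Full scale, the value 1, is 0.2 m for a shift and pi rad for a turn. A row lasts 1/12 s, in which the tool goes at most 41.7 mm and 7.16 degrees, less where a joint would pass 70% of its speed; a pose out of reach is approached as far as the arm can. A call with a number of a shift or a turn outside -1 to 1 is refused whole. A call with a gripper value outside its range is refused whole. The fingers move at their own pace and stop on an object; FORCE is the grip in N (left out, the last holds). Time passes only in rows, so rows that repeat a pose let the fingers close. It gives the time, the measured TCP pose, the force and the opening at its end, in the units of the state.
- arm.sense(): the state, without advancing time (a new reading comes with each control period).
- arm.capture(name): name is "scene" or "top" or "wrist"; returns (picture, depth): 400x640x3 uint8, red, green, blue; 400x640 float32, m along the optical axis (not along the pixel's ray), 0 where there is no reading.
- arm.calibration(name): a dict with "camera_matrix" (3x3 intrinsics, pixels), "T" (4x4, takes a point from camera to world coordinates). Camera axes: x right, y down, z forward; pixel columns grow to the right and rows downward; lengths in m; the calibration is good to about 2 mm. A picture is of the moment at which its call begins: read the wrist's pose just before it. calibration takes no time and is no camera call; for the wrist camera it gives the pose at the moment of the call.
- arm.close_job(): hands the job in, once; it reports no verdict.
The state is a dict: "clock": time; "joints": joint angles; "dq": joint speeds; "tau": joint torques, N m; "eef_pos": TCP position; "ee_rot": TCP orientation; "contact_force": force on the tool from outside, world axes, zero at the start; "torque": the same for the moment, N m; "grip_width": finger opening in m.
Only numpy, scipy, OpenCV 4.12 (cv2) and the standard library are available. Lean on these libraries where they do the work, as an engineer would, in place of code of your own. Each camera call takes 0.05 s, during which the arm holds its last target.

## Working session

There is one attempt and no reset: what is moved stays moved. The work goes in short steps, Python scripts to look and compute and a shell command to move; the robot and the scene stay as the last step left them, time stands still between calls to the robot, and variables do not carry over. Pictures are saved under pics/ and viewed, and the job is handed in when it is done.

```bash
mkdir -p pics; python3 - <<'E'
from workcell import arm
import cv2,numpy as np
s=arm.sense();print(s, arm.tip_reach)
for n in("scene","top"):
    p,d=arm.capture(n);cv2.imwrite(f"pics/{n}0.png",p[:,:,::-1]);np.save(f"{n}0.npy",d)
    c=arm.calibration(n);print(n,np.round(c["camera_matrix"],1).tolist(),np.round(c["T"],3).tolist())
E
```

```text
{'clock': 0.0, 'joints': array([-1.28381655,  0.38382145,  0.04380974,  1.59959255, -0.01788534,
        1.16117417, -0.04996746]), 'dq': array([ 1.06894637e-03, -1.78276532e-03,  2.68756787e-04,  4.25981991e-05,
       -1.97270867e-03, -4.11607886e-05, -1.34383775e-03]), 'tau': array([-4.62025182e-04, -4.33449161e+01,  1.02475036e+00, -2.49514854e+01,
        1.07849014e-02,  1.13683648e-02, -2.96917264e-06]), 'eef_pos': array([0.24363844, 0.60164752, 0.24888685]), 'ee_rot': array([-3.13899309e+00,  1.43826006e-04,  2.75685339e+00]), 'contact_force': array([-0.34398459,  0.25781076, -0.36457175]), 'torque': array([ 0.00738424, -0.01988745, -0.02039626]), 'grip_width': 0.08518034617787977} 0.019
scene [[495.9, 0.0, 313.2], [0.0, 495.9, 199.5], [0.0, 0.0, 1.0]] [[-0.575, 0.461, -0.676, 1.318], [0.818, 0.332, -0.469, 0.588], [0.009, -0.823, -0.568, 0.749], [0.0, 0.0, 0.0, 1.0]]
top [[501.4, 0.0, 317.5], [0.0, 501.4, 205.6], [0.0, 0.0, 1.0]] [[0.015, -0.992, 0.128, 0.3], [-1.0, -0.016, -0.009, 0.023], [0.011, -0.127, -0.992, 1.345], [0.0, 0.0, 0.0, 1.0]]
```

View pics/scene0.png

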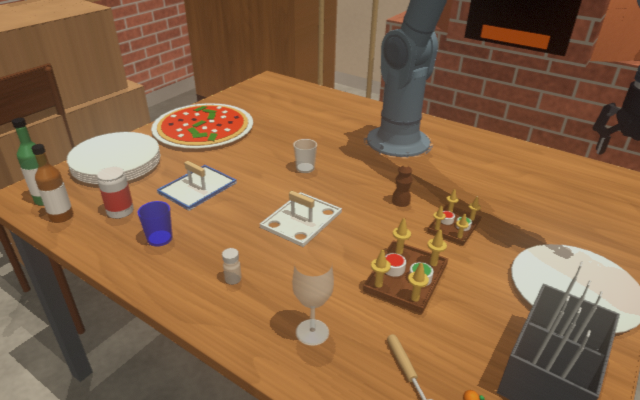

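View pics/top0.png

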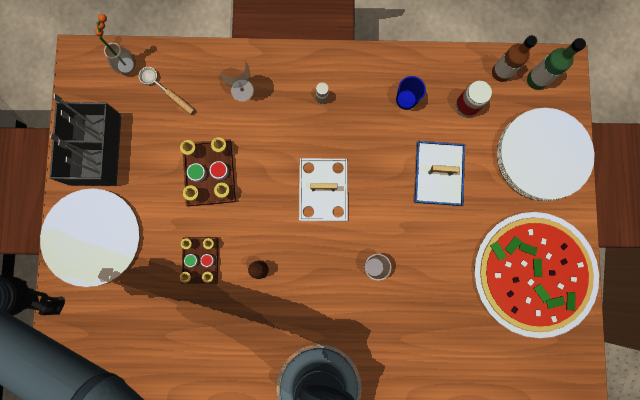

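Top view: there are two tray candidates. The white one with four holes is at (324,190), and the blue-rimmed one without holes is at (440,173). There are two stands, a large one at (209,173) and a small one at (200,260). The holed tray and the large stand look right, so I'll measure and check them in a crop.

```bash
cat > h.py <<'E'
import numpy as np,cv2
from workcell import arm
def cloud(name,p=None,d=None):
    if d is None:p,d=arm.capture(name)
    c=arm.calibration(name);K=c["camera_matrix"];T=c["T"]
    v,u=np.mgrid[:d.shape[0],:d.shape[1]]
    P=np.stack([(u-K[0,2])/K[0,0]*d,(v-K[1,2])/K[1,1]*d,d],-1)@T[:3,:3].T+T[:3,3]
    P[d<=0]=np.nan
    return P
def rect(xy):
    r=cv2.minAreaRect((xy*1000).astype(np.float32));return [np.round(r[0],1),np.round(r[1],1),round(r[2],2)]
E
python3 - <<'E'
from h import *
p=cv2.imread("pics/top0.png");P=cloud("top",p,np.load("top0.npy"))
x,y,z=P[...,0],P[...,1],P[...,2]
def roi(u0,u1,v0,v1):
    m=np.zeros(z.shape,bool);m[v0:v1,u0:u1]=1;return m
white=(p.min(2)>150)
for n,r in dict(holed=(290,358,150,228),plain=(405,475,132,215),big=(172,245,130,215),small=(172,228,228,292)).items():
    m=roi(*r);zz=z[m];print(n,"zmax",np.nanmax(zz),np.nanpercentile(zz,[5,50]))
    for lo,hi in((.004,.03),(.045,.085),(.06,.08),(.085,.13)):
        k=m&(z>lo)&(z<hi)
        if k.sum()>5:print(lo,hi,k.sum(),*rect(P[k][:,:2]),np.median(P[k],0).round(4))
cv2.imwrite("pics/crop0.png",cv2.resize(p[125:300,165:480],None,fx=2.5,fy=2.5,interpolation=cv2.INTER_CUBIC))
E
```

```text
holed zmax 0.07838903710174505 [-0.00313783  0.00413854]
0.004 0.03 2511 [520.5  -5. ] [211.3 182.5] 0.9 [ 0.5128 -0.0025  0.0081]
0.045 0.085 163 [516.4  -3.1] [13.6 69.6] 1.21 [ 0.5161 -0.002   0.0717]
0.06 0.08 163 [516.4  -3.1] [13.6 69.6] 1.21 [ 0.5161 -0.002   0.0717]
plain zmax 0.0786782996473483 [-0.00334693  0.00410731]
0.004 0.03 2745 [ 568.6 -321.8] [227.9 193.2] 0.75 [ 0.561  -0.3187  0.0078]
0.045 0.085 180 [ 567.6 -317.7] [67.4 15.8] 87.4 [ 0.5651 -0.3174  0.0705]
0.06 0.08 160 [ 567.6 -317.7] [67.2 15.8] 87.4 [ 0.5664 -0.3179  0.0711]
big zmax 0.11455864445745734 [-0.00295496  0.01075831]
0.004 0.03 2269 [560.9 310.3] [233.2 197.8] 1.62 [0.551  0.3071 0.0148]
0.045 0.085 642 [556.4 305.2] [159.9 119.1] 6.26 [0.5484 0.3205 0.0705]
0.06 0.08 545 [556.4 305.2] [159.9 119.1] 6.26 [0.5182 0.3183 0.0705]
0.085 0.13 158 [555.5 303.7] [136.2  96.7] 6.19 [0.6034 0.2792 0.0946]
small zmax 0.0786600445824035 [-0.00285534  0.00452395]
0.004 0.03 1347 [324. 322.] [166.3 148.7] 1.02 [0.3191 0.3205 0.0115]
0.045 0.085 384 [321.6 319.2] [112.4  83. ] 0.93 [0.2924 0.3338 0.0516]
0.06 0.08 84 [321.2 318.5] [96.  65.3] 0.74 [0.285  0.2939 0.0676]
```

View pics/crop0.png

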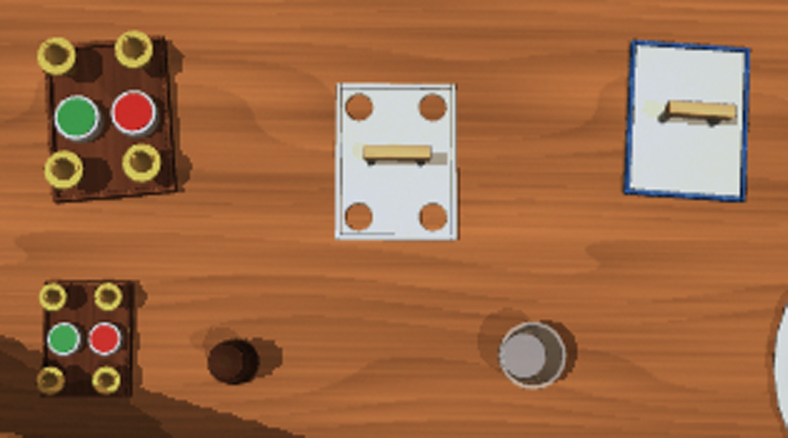

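The crop confirms both picks. The tray at (324,190) has four holes and a white rim. The big stand's collars span 160 x 119 mm, which matches ±60/±40 plus the 40 mm collar width. The small stand measures only 112 x 83 mm. Next I'll move towards the tray.

```bash
python3 -m creep '[[-1,[0.45,-1,0.1],[0,0,-0.124]],[-1,[0.45,-1,0.1],[0,0,-0.124]],[-1,[0.45,-1,0.1],[0,0,-0.124]],[-1,[0.45,-1,0.1],[0,0,-0.124]],[-1,[0.45,-1,0.1],[0,0,-0.124]],[-1,[0.45,-1,0.1],[0,0,-0.124]],[-1,[0.45,-1,0.1],[0,0,-0.124]]]'
```

```text
clock: 0.68
eef_pos: [0.3369, 0.3965, 0.269]
ee_rot: [-3.138, 0.002, 2.358]
contact_force: [0.5, 0.3, 0.1]
grip_width: 0.0852
```

```bash
python3 -m creep '[[-1,[0.45,-0.9,0.1],[0,0,-0.124]],[-1,[0.45,-0.9,0.1],[0,0,-0.124]],[-1,[0.45,-0.9,0.1],[0,0,-0.124]],[-1,[0.45,-0.9,0.1],[0,0,-0.124]],[-1,[0.45,-0.9,0.1],[0,0,-0.124]],[-1,[0.45,-0.9,0.1],[0,0,-0.124]],[-1,[0.45,-0.9,0.1],[0,0,-0.124]]]'; python3 - <<'E'
from h import *
p,d=arm.capture("wrist");cv2.imwrite("pics/w1.png",p[:,:,::-1]);np.save("w1.npy",d)
print(arm.calibration("wrist")["T"].round(3))
E
```

```text
clock: 1.27
eef_pos: [0.4281, 0.215, 0.2893]
ee_rot: [-3.139, 0.001, 1.963]
contact_force: [-0.5, 0.6, -0.3]
grip_width: 0.0852
[[ 0.922  0.374  0.098  0.401]
 [ 0.387 -0.89  -0.241  0.278]
 [-0.003  0.26  -0.966  0.413]
 [ 0.     0.     0.     1.   ]]
```

View pics/w1.png

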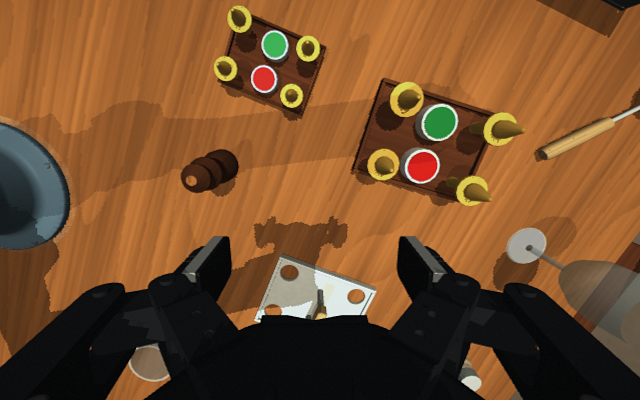

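Wrist view: the big stand is fully visible at (440,145) with its four posts, the small stand is at (272,62), and the holed tray is partly visible at (318,290). I'll measure the stand from this view.

```bash
cat >> h.py <<'E'
from scipy.optimize import least_squares
def fitposts(P,c0=(.556,.305),yaw0=.108,zl=.062,zh=.076,off=((60,40),(60,-40),(-60,40),(-60,-40)),R=.02):
    # refine: collar-top points per post -> outer circle edge fit through minEnclosingCircle
    off=np.array(off)/1000.;c,s=np.cos(yaw0),np.sin(yaw0);G=off@np.array([[c,s],[-s,c]])+c0
    Z=P[...,2];C=[]
    for g in G:
        m=(Z>zl)&(Z<zh)&(np.hypot(P[...,0]-g[0],P[...,1]-g[1])<.032)
        q=P[m][:,:2]
        (cx,cy),r=cv2.minEnclosingCircle((q*1000).astype(np.float32));C.append([cx/1000,cy/1000]);print(m.sum(),round(cx,1),round(cy,1),"r",round(r,1), "z",np.median(P[m][:,2]).round(4))
    C=np.array(C);ctr=C.mean(0);A=((C-ctr)*1).T@off
    # yaw by Kabsch
    yaw=np.arctan2(A[1,0]-A[0,1],A[0,0]+A[1,1]);print("centre",ctr.round(4),"yaw deg",np.degrees(yaw).round(2));return ctr,yaw
E
python3 - <<'E'
from h import *
P=cloud("wrist",0,np.load("w1.npy"));fitposts(P)
P=cloud("top",0,np.load("top0.npy"));fitposts(P)
E
```

```text
608 609.3 353.2 r 19.9 z 0.0697
506 618.4 274.1 r 20.4 z 0.0696
654 490.5 340.0 r 20.0 z 0.0699
542 499.4 260.4 r 19.8 z 0.0698
centre [0.5544 0.3069] yaw deg 6.44
127 612.2 351.7 r 19.9 z 0.0702
125 620.8 272.0 r 19.7 z 0.0704
128 493.3 338.5 r 20.2 z 0.0708
134 501.3 259.3 r 20.2 z 0.0702
centre [0.5569 0.3054] yaw deg 6.13
```

```bash
python3 -m creep '[[-1,[0.44,-0.85,-0.2],[0,0,-0.118]],[-1,[0.44,-0.85,-0.2],[0,0,-0.118]],[-1,[0.44,-0.85,-0.2],[0,0,-0.118]],[-1,[0.44,-0.85,-0.2],[0,0,-0.118]],[-1,[0.44,-0.85,-0.2],[0,0,-0.118]],[-1,[0.44,-0.85,-0.2],[0,0,-0.118]],[-1,[0.44,-0.85,-0.2],[0,0,-0.118]]]'; python3 - <<'E'
from h import *
p,d=arm.capture("wrist");cv2.imwrite("pics/w2.png",p[:,:,::-1]);np.save("w2.npy",d)
P=cloud("wrist",p,d)
Z=P[...,2];m=(Z>.055)&(Z<.085)&(np.hypot(P[...,0]-.516,P[...,1]+.003)<.06)
print(m.sum(),rect(P[m][:,:2]),np.nanmedian(P[m],0))
E
```

```text
clock: 1.9
eef_pos: [0.5148, 0.0481, 0.2479]
ee_rot: [-3.137, 0.001, 1.597]
contact_force: [0.4, 0.4, 0.5]
grip_width: 0.0856
718 [array([516.7,  -1.8]), array([13.9, 69.5]), 1.48] [0.51653298 0.00193276 0.07197463]
```

View pics/w2.png

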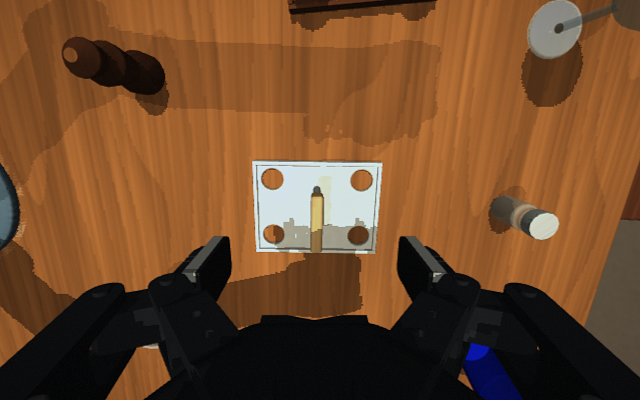

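The wrist view shows the holed tray with all four holes at (272,179), (361,180), (273,234) and (358,235). The handle bar is centred at (317,220), or world (0.5167,-0.0018), and is square to the jaws. Next: line up, descend and grip.

```bash
python3 -m creep '[[-1,[0.008,-0.25,-0.2],[0,0,0]],[-1,[0.008,-0.25,-0.4],[0,0,0]],[-1,[0.008,-0.25,-0.6],[0,0,0]],[-1,[0.008,-0.25,-0.7],[0,0,0]],[-1,[0.008,-0.25,-0.8],[0,0,0]],[-1,[0.008,-0.25,-0.88],[0,0,0]],[-1,[0.008,-0.25,-0.94],[0,0,0]],[-1,[0.008,-0.25,-0.94],[0,0,0]],[-1,[0.008,-0.25,-0.94],[0,0,0]]]'
```

```text
clock: 2.7
eef_pos: [0.516, 0.002, 0.06]
ee_rot: [-3.136, -0.001, 1.603]
contact_force: [0.9, -0.5, -0.7]
grip_width: 0.0855
```

```bash
python3 -m creep '[[-1,[0.003,-0.02,0],[0.0015,0,0]],[-1,[0.003,-0.02,0],[0.0015,0,0]],[0,[0.003,-0.02,0],[0,0,0]],[1,[0.003,-0.02,0],[0,0,0]],[1,[0.003,-0.02,0],[0,0,0]],[1,[0.003,-0.02,0],[0,0,0]],[1,[0.003,-0.02,0],[0,0,0]],[1,[0.003,-0.02,0],[0,0,0]],[1,[0.003,-0.02,0],[0,0,0]],[1,[0.003,-0.02,0],[0,0,0]],[1,[0.003,-0.02,0],[0,0,0]],[1,[0.003,-0.02,0],[0,0,0]]]' 70
```

```text
clock: 3.7
eef_pos: [0.5172, -0.002, 0.0603]
ee_rot: [-3.137, -0.001, 1.604]
contact_force: [0.2, 0.7, 3.1]
grip_width: 0.0127
```

Gripped at 12.7 mm. Lift slowly, then check.

```bash
python3 -m creep '[[1,[0,0,0.05],[0,0,0]],[1,[0,0,0.12],[0,0,0]],[1,[0,0,0.22],[0,0,0]],[1,[0,0,0.34],[0,0,0]],[1,[0,0,0.46],[0,0,0]],[1,[0,0,0.58],[0,0,0]],[1,[0,0,0.7],[0,0,0]],[1,[0,0,0.8],[0,0,0]],[1,[0,0,0.85],[0,0,0]],[1,[0,0,0.85],[0,0,0]],[1,[0,0,0.85],[0,0,0]]]'; python3 - <<'E'
from h import *
p,d=arm.capture("top");cv2.imwrite("pics/t3.png",p[:,:,::-1]);np.save("t3.npy",d)
p,d=arm.capture("wrist");cv2.imwrite("pics/w3.png",p[:,:,::-1]);np.save("w3.npy",d)
print(arm.sense()["eef_pos"],arm.sense()["ee_rot"])
E
```

```text
clock: 4.62
eef_pos: [0.5162, -0.0019, 0.2295]
ee_rot: [-3.135, -0.001, 1.604]
contact_force: [0.0, 0.3, -5.2]
grip_width: 0.0132
[ 0.51532664 -0.00195723  0.22822689] [-3.13256896e+00  7.12125546e-05  1.60368414e+00]
```

View pics/w3.png

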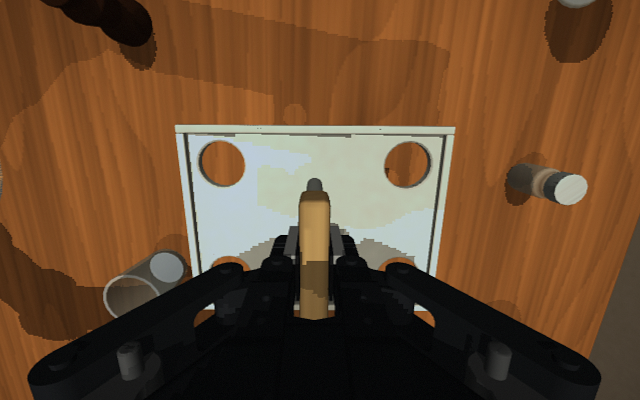

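View pics/t3.png

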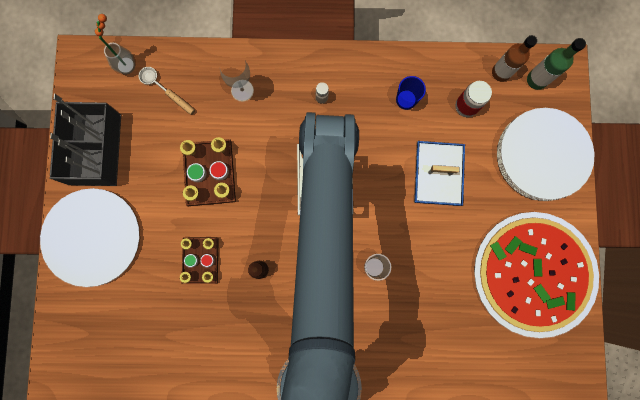

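The wrist view shows the tray firmly held, with the two upper holes at (222,163) and (407,164). I'll measure its tilt and its pose relative to the TCP.

```bash
cat >> h.py <<'E'
def traypose(P,ctr,zu,yaw):
    """tray visible floor + holes with approximate centre/underside height/yaw; returns refined"""
    n=None
    off=P-np.array([*ctr,zu]);c,s=np.cos(yaw),np.sin(yaw)
    lx=off[...,0]*c+off[...,1]*s;ly=-off[...,0]*s+off[...,1]*c;lz=off[...,2]
    m=(abs(lx)<.078)&(abs(ly)<.06)&(abs(lz-.007)<.012)&((abs(lx)>.03)|(abs(ly)>.05))
    A=np.c_[lx[m],ly[m],np.ones(m.sum())];sol=np.linalg.lstsq(A,lz[m],rcond=None)[0]
    r=lz[m]-A@sol;k=abs(r)<.003;sol=np.linalg.lstsq(A[k],lz[m][k],rcond=None)[0]
    print("floor pts",k.sum(),"slope x,y deg",np.degrees(sol[:2]).round(2),"underside z",round(zu+sol[2]-.007,4))
    # rim & extents
    on=(abs(lz-sol[2]-sol[0]*lx-sol[1]*ly)<.012)&(abs(lx)<.1)&(abs(ly)<.085)
    print("lx range",np.percentile(lx[on],[.2,99.8]).round(4),"ly range",np.percentile(ly[on],[.2,99.8]).round(4))
    return lx,ly,lz,sol,on
E
python3 - <<'E'
from h import *
P=cloud("wrist",0,np.load("w3.npy"))
lx,ly,lz,sol,on=traypose(P,(.5157,-.002),.168,.026)
# hole centres by intersecting pixel rays with floor-top plane: inner contour
from workcell import arm
c=arm.calibration("wrist");K,T=c["camera_matrix"],c["T"]
v,u=np.mgrid[:400,:640]
D=np.stack([(u-K[0,2])/K[0,0],(v-K[1,2])/K[1,1],np.ones_like(u)],-1)@T[:3,:3].T
zt=.168+sol[2];t=(zt-T[2,3])/D[...,2];Q=T[:3,3]+D*t[...,None]
mask=(on).astype(np.uint8)
cs,h=cv2.findContours(mask,cv2.RETR_CCOMP,cv2.CHAIN_APPROX_NONE)
for i,k in enumerate(cs):
    if h[0][i][3]>=0 and cv2.contourArea(k)>600:
        q=Q[k[:,0,1],k[:,0,0],:2];(x,y),r=cv2.minEnclosingCircle((q*1000).astype(np.float32));print("hole px",k[:,0].mean(0).round(0),round(x,1),round(y,1),"r",round(r,1))
E
```

```text
floor pts 16539 slope x,y deg [-0.4   0.06] underside z 0.168
lx range [-0.0864  0.0825] ly range [-0.0655  0.0624]
hole px [405. 164.] 570.8 37.8 r 14.9
hole px [223. 163.] 454.7 34.7 r 14.9
```

```bash
python3 -m creep '[[1,[0.02,0.08,0],[0,0,0]],[1,[0.04,0.2,0],[0,0,0.004]],[1,[0.06,0.35,0],[0,0,0.007]],[1,[0.08,0.5,0],[0,0,0.01]],[1,[0.1,0.65,0],[0,0,0.013]],[1,[0.12,0.8,0],[0,0,0.016]],[1,[0.14,0.9,0],[0,0,0.02]],[1,[0.16,0.96,0],[0,0,0.022]],[1,[0.16,1,0],[0,0,0.024]],[1,[0.16,1,0],[0,0,0.025]],[1,[0.16,1,0],[0,0,0.025]]]'
```

```text
clock: 5.63
eef_pos: [0.5472, 0.196, 0.2277]
ee_rot: [-3.131, 0.002, 1.681]
contact_force: [-0.0, -1.4, -4.6]
grip_width: 0.0131
```

```bash
python3 -m creep '[[1,[0.01,0.06,0],[0,0,0]],[1,[0.02,0.15,0],[0,0,0]],[1,[0.03,0.25,0],[0,0,0]],[1,[0.035,0.35,0],[0,0,0]],[1,[0.04,0.43,0],[0,0,0]],[1,[0.04,0.5,0],[0,0,0]],[1,[0.04,0.54,0],[0,0,0]],[1,[0.04,0.55,0],[0,0,0]],[1,[0.04,0.55,0],[0,0,0]],[1,[0.04,0.55,0],[0,0,0]]]'; python3 - <<'E'
from h import *
p,d=arm.capture("wrist");cv2.imwrite("pics/w4.png",p[:,:,::-1]);np.save("w4.npy",d)
p,d=arm.capture("scene");cv2.imwrite("pics/s4.png",p[:,:,::-1])
print(arm.sense()["eef_pos"],arm.sense()["ee_rot"],arm.sense()["clock"])
E
```

```text
clock: 6.47
eef_pos: [0.5555, 0.3044, 0.2276]
ee_rot: [-3.131, 0.004, 1.679]
contact_force: [0.7, -0.5, -4.6]
grip_width: 0.013
[0.55572465 0.30388256 0.22769904] [-3.13109327  0.00332982  1.67797838] 6.5667
```

View pics/w4.png

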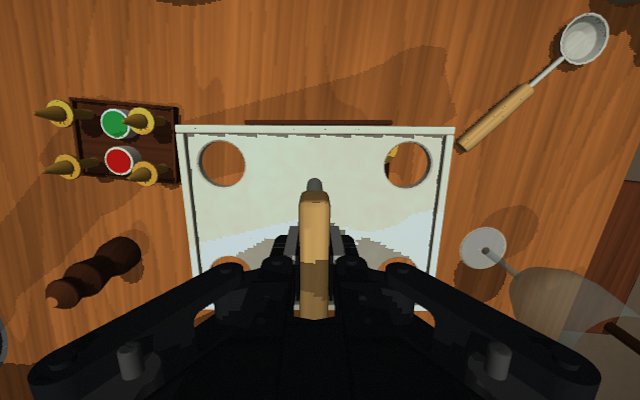

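View pics/s4.png

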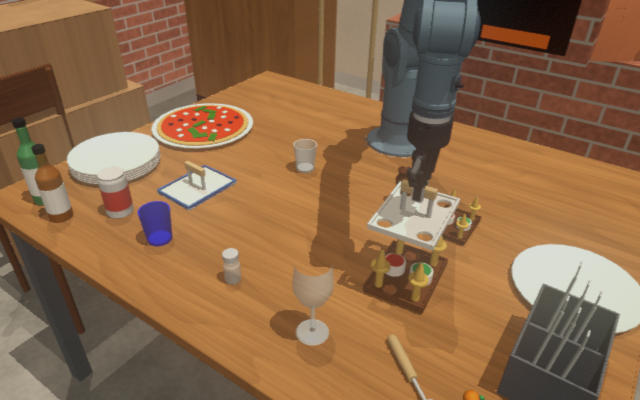

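The wrist view has the tray over the stand, with brass just showing at (392,155) through the right hole. The scene view shows the tray level above the big stand. I'll use the small stand as a fixed reference for the wrist camera's bias.

```bash
python3 - <<'E'
from h import *
P=cloud("wrist",0,np.load("w4.npy"))
lx,ly,lz,sol,on=traypose(P,(.5557,.304),.1675,.106)
c=arm.calibration("wrist");K,T=c["camera_matrix"],c["T"];print(T[:3,3])
# rim top corners: minAreaRect fit of rim-top band by template optimisation on upper edge & sides
rz=lz-sol[2]-sol[0]*lx-sol[1]*ly
top=(abs(rz-.005)<.0025)&(abs(lx)<.1)&(abs(ly)<.085)
for nm,k in(("+y rim",top&(ly>.055)&(abs(lx)<.07)),("-x rim",top&(lx<-.075)&(ly>0)&(ly<.055)),("+x rim",top&(lx>.072)&(ly>0)&(ly<.055))):
    a=lx[k];b=ly[k]
    if len(a)<10: print(nm,len(a));continue
    if nm[1]=="y":
        f=np.polyfit(a,b,1);print(nm,len(a),"mean ly",b.mean().round(4),b.min().round(4),b.max().round(4),"angle",np.degrees(f[0]).round(2))
    else:
        f=np.polyfit(b,a,1);print(nm,len(a),"mean lx",a.mean().round(4),a.min().round(4),a.max().round(4),"angle",np.degrees(-f[0]).round(2))
# small stand
off=((48,32.5),(48,-32.5),(-48,32.5),(-48,-32.5))
def small(P,n):
    Z=P[...,2];m=(Z>.044)&(Z<.056)&(np.hypot(P[...,0]-.321,P[...,1]-.319)<.09)
    print(n,m.sum(),rect(P[m][:,:2]),np.median(P[m][:,2]))
    m=(Z>-.01)&(Z<.01)
small(P,"w4");small(cloud("top",0,np.load("top0.npy")),"top")
T4=arm.calibration("wrist")["T"]
E
```

```text
floor pts 16426 slope x,y deg [-0.51 -0.14] underside z 0.1674
lx range [-0.0859  0.0829] ly range [-0.0659  0.0622]
[0.54909728 0.3695503  0.35129022]
+y rim 1984 mean ly 0.0597 0.0569 0.0623 angle -0.28
-x rim 745 mean lx -0.0833 -0.0866 -0.0804 angle -0.18
+x rim 754 mean lx 0.0804 0.0778 0.0837 angle -0.32
w4 1627 [array([322.6, 318.4]), array([112.4,  84.5]), 1.27] 0.050064360290203946
top 278 [array([321.6, 319.2]), array([112.4,  83. ]), 0.93] 0.050427921402983356
```

```bash
python3 -m creep '[[1,[0.005,0.01,-0.05],[0.0014,-0.0032,0.003]],[1,[0.007,0.012,-0.12],[0.0014,-0.0032,0.003]],[1,[0.007,0.012,-0.18],[0.0014,-0.0032,0.003]],[1,[0.007,0.012,-0.22],[0.0014,-0.0032,0.003]],[1,[0.007,0.012,-0.25],[0.0014,-0.0032,0.003]],[1,[0.007,0.012,-0.26],[0.0014,-0.0032,0.003]],[1,[0.007,0.012,-0.26],[0.0014,-0.0032,0.003]]]'; python3 - <<'E'
from h import *
p,d=arm.capture("wrist");cv2.imwrite("pics/w5.png",p[:,:,::-1]);np.save("w5.npy",d)
p,d=arm.capture("scene");cv2.imwrite("pics/s5.png",cv2.resize(p[170:320,340:480,::-1],None,fx=4,fy=4,interpolation=cv2.INTER_CUBIC))
np.save("s5.npy",d)
print(arm.sense()["eef_pos"],arm.sense()["ee_rot"],arm.sense()["clock"])
E
```

```text
clock: 7.15
eef_pos: [0.5566, 0.306, 0.1746]
ee_rot: [-3.14, 0.001, 1.687]
contact_force: [-0.1, -0.4, -4.5]
grip_width: 0.0128
[0.55753173 0.30649273 0.17606332] [ 3.14087262e+00 -1.94737334e-04  1.68733304e+00] 7.25
```

View pics/w5.png

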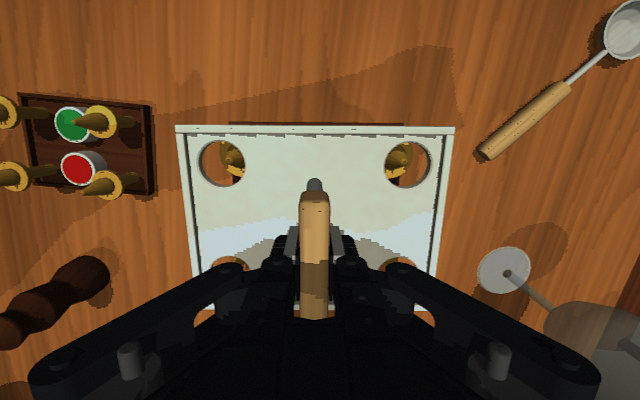

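View pics/s5.png

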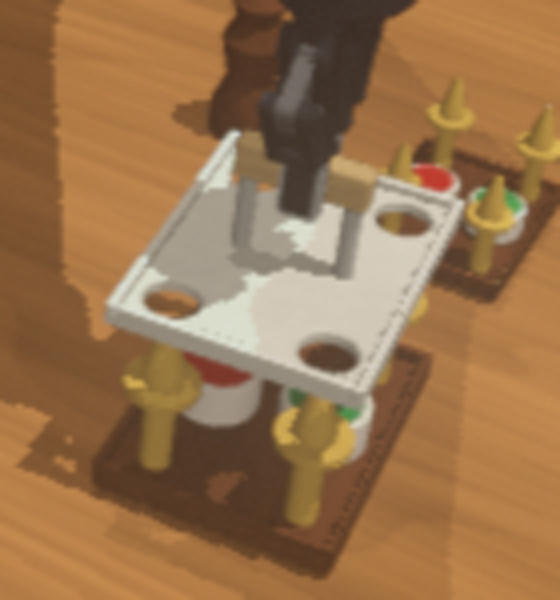

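The wrist view shows a post in each upper hole, the left at about (230,158) and the right at about (402,160), so they're nearly symmetric. I'll quantify it.

```bash
python3 - <<'E'
from h import *
P=cloud("wrist",0,np.load("w5.npy"))
lx,ly,lz,sol,on=traypose(P,(.557,.306),.115,.116)
Z=P[...,2]
for (u,v) in((222,163),(407,164)):
    S=np.s_[v-28:v+28,u-28:u+28]
    q=P[S].reshape(-1,3);
    for a,b in((.066,.074),(.085,.095),(.095,.103),(.103,.116)):
        k=(q[:,2]>a)&(q[:,2]<b)
        k&=np.hypot(q[:,0]-np.median(q[:,0]),q[:,1]-np.median(q[:,1]))<.05
        w=q[k]
        if len(w)>3:print((u,v),a,b,len(w),w.mean(0).round(4),w.min(0).round(4)[:2],w.max(0).round(4)[:2])
i=cv2.imread("pics/w5.png")[120:210,180:450];cv2.imwrite("pics/w5c.png",cv2.resize(i,None,fx=2.9,fy=2.9,interpolation=cv2.INTER_CUBIC))
E
```

```text
floor pts 16515 slope x,y deg [ 0.14 -0.  ] underside z 0.1158
lx range [-0.0848  0.0841] ly range [-0.0653  0.0629]
```

View pics/w5c.png

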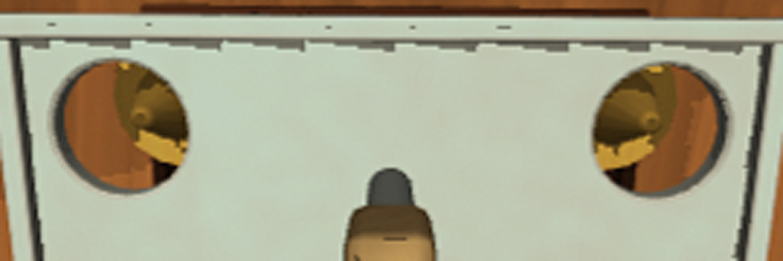

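```bash
cat >> h.py <<'E'
def ray(uv,z,name="wrist"):
    c=arm.calibration(name);K,T=c["camera_matrix"],c["T"]
    D=T[:3,:3]@np.array([(uv[0]-K[0,2])/K[0,0],(uv[1]-K[1,2])/K[1,1],1.]);return (T[:3,3]+D*(z-T[2,3])/D[2])[:2]
E
python3 - <<'E'
from h import *
P=cloud("wrist",0,np.load("w5.npy"))
for t in((228.3,160),(404.1,161.4)):
    r=ray(t,.110);print("tip",r.round(4),P[round(t[1]),round(t[0])].round(4))
H=[ray(t,.122) for t in((221.4,163.1),(408,164.5))]
print(np.round(H,4),np.linalg.norm(H[1]-H[0]))
Tt=[ray(t,.110) for t in((228.3,160),(404.1,161.4))]
for A in(H,Tt):
    v=A[1]-A[0];yaw=np.arctan2(v[1],v[0]);m=(A[0]+A[1])/2;print("len",np.linalg.norm(v).round(4),"yaw",np.degrees(yaw).round(2),"mid",m.round(4),"centre",(m-.04*np.array([-np.sin(yaw),np.cos(yaw)])).round(4))
E
```

```text
tip [0.4939 0.3383] [0.4827 0.3317 0.0723]
tip [0.6138 0.3514] [0.627  0.3475 0.0708]
[[0.4931 0.3379]
 [0.6126 0.351 ]] 0.12026456189820499
len 0.1203 yaw 6.25 mid [0.5528 0.3444] centre [0.5572 0.3046]
len 0.1206 yaw 6.23 mid [0.5539 0.3448] centre [0.5582 0.3051]
```

```bash
python3 - <<'E'
from h import *
P=cloud("wrist",0,np.load("w5.npy"))
for c0 in(200,386):
    print(c0,[(x) for x in range(c0,c0+46,3)])
    for v in range(138,190,4): print(v,(P[v,c0:c0+46:3,2]*1000).round(0))
E
```

```text
200 [200, 203, 206, 209, 212, 215, 218, 221, 224, 227, 230, 233, 236, 239, 242, 245]
138 [123. 123. 122. 124. 124. 122. 123. 123. 122. 122. 123. 123. 122. 123.
 123. 122.]
142 [123. 123. 124. 123. 122.   2.   2.  72.  71. 122. 123. 123. 122. 122.
 123. 122.]
146 [122. 123. 119.   2.   1.   2.   0.  72.  73.  71.  86.  90. 123. 122.
 123. 123.]
150 [122. 119.  -0.   1.   2.   2.   1.  72.  72.  90.  98.  99.  98. 122.
 123. 123.]
154 [121.   1.   1.   2.   1.   0.   1.  72.  71. 106. 107. 105. 101. 100.
 123. 122.]
158 [118.   3.   1.   2.   1.   1.   1.  70.  70. 112. 112. 108. 105. 101.
  98. 123.]
162 [118.   2.   1.   2.   1.   0.   2.  72.  71.  73. 112. 109. 105. 101.
  96. 122.]
166 [ nan   0.   2.   1.   2.   1.   3.   2.  71.  72.  72.  95.  96.  93.
  90. 122.]
170 [120. 115.   1.   2.   1.   2.   2.   1.   0.  71.  72.  72.  71.  72.
  72. 123.]
174 [122. 119.   1.   0.   2.   2.   1.   1.   1.   2.  nan  72.  73.  71.
  72. 122.]
178 [123. 121. 119. 115.   1.   2.   1.   2.   2.  -0.   1.  24.  23.  16.
 123. 123.]
182 [123. 122. 123. 121. 118.   1.   1.   1.   2.   1.   0
[... 631 characters left out ...]
23.]
158 [ 93.  97. 101. 104. 107. 109. 110.  72.  72.   2.   3.   2.   2.   2.
 120. 123.]
162 [ 91.  97. 101. 104. 109. 112.  71. 111.  73.   3.   3.   2.   2.   2.
 118. 122.]
166 [ 87.  93.  99. 101. 105. 108.  72.  72.   1.   2.   2.   2.   2.   1.
 120. 124.]
170 [ 73.  71.  72.  71.  72.  71.  72.   2.   2.   1.   2.   2.   2.   2.
 119. 124.]
174 [ 72.  71.  72.  73.  72.   1.   2.   2.   1.   2.   2.   0.   1. 118.
 123. 124.]
178 [122.  70.  17.  24.  22.   1.   2.   1.   2.   2.   2.   3. 118. 123.
 123. 122.]
182 [123. 122.  19.  25.  23.   2.   2.   2.   3.   3. 116. 120. 123. 123.
 124. 123.]
186 [123. 122. 123. 121. 117. 116. 116. 118. 118. 122. 123. 124. 123. 124.
 125. 124.]
```

Depth confirms the tips at (229.5,159) and (403.5,161). They are about 1 mm from the hole axes, with equal yaw. Now I'll lower partway and check the force.

```bash
python3 -m creep '[[1,[0.004,0.002,-0.02],[0,0,0]],[1,[0.004,0.002,-0.04],[0,0,0]],[1,[0.004,0.002,-0.06],[0,0,0]],[1,[0.004,0.002,-0.08],[0,0,0]],[1,[0.004,0.002,-0.1],[0,0,0]],[1,[0.004,0.002,-0.12],[0,0,0]],[1,[0.004,0.002,-0.14],[0,0,0]],[1,[0.004,0.002,-0.15],[0,0,0]],[1,[0.004,0.002,-0.15],[0,0,0]]]'; python3 - <<'E'
from h import *
p,d=arm.capture("wrist");cv2.imwrite("pics/w6.png",p[:,:,::-1]);np.save("w6.npy",d)
i=p[120:210,180:450,::-1];cv2.imwrite("pics/w6c.png",cv2.resize(i,None,fx=2.9,fy=2.9,interpolation=cv2.INTER_CUBIC))
s=arm.sense();print(s["eef_pos"],s["ee_rot"],s["contact_force"],s["torque"])
E
```

```text
clock: 8.0
eef_pos: [0.5578, 0.3066, 0.1452]
ee_rot: [-3.141, 0.001, 1.687]
contact_force: [-0.9, -0.0, -4.5]
grip_width: 0.0129
[0.55807343 0.30676591 0.14558457] [-3.14158198e+00  2.81151124e-04  1.68739451e+00] [ 0.01676793 -0.55143929 -4.3176671 ] [-0.00520631  0.00617293  0.02468613]
```

View pics/w6c.png

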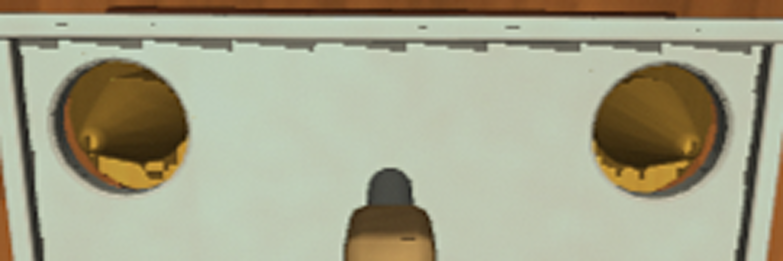

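In the crop, both tips come up through their holes at (92,138) and (690,146), symmetric, and there is no contact force. I'll lower onto the collars slowly.

```bash
python3 -m creep '[[1,[0,0,-0.015],[0,0,0]],[1,[0,0,-0.03],[0,0,0]],[1,[0,0,-0.04],[0,0,0]],[1,[0,0,-0.05],[0,0,0]],[1,[0,0,-0.06],[0,0,0]],[1,[0,0,-0.066],[0,0,0]],[1,[0,0,-0.072],[0,0,0]],[1,[0,0,-0.076],[0,0,0]],[1,[0,0,-0.076],[0,0,0]],[1,[0,0,-0.076],[0,0,0]]]'
```

```text
clock: 8.88
eef_pos: [0.5581, 0.3068, 0.1305]
ee_rot: [3.142, 0.0, 1.687]
contact_force: [-0.2, -0.4, -4.1]
grip_width: 0.013
```

Still carrying the full weight with no contact, so a further small lowering.

```bash
python3 -m creep '[[1,[0,0,-0.003],[0,0,0]],[1,[0,0,-0.006],[0,0,0]],[1,[0,0,-0.008],[0,0,0]],[1,[0,0,-0.008],[0,0,0]],[1,[0,0,-0.008],[0,0,0]]]'
```

```text
clock: 9.3
eef_pos: [0.5582, 0.3068, 0.1304]
ee_rot: [-3.141, -0.0, 1.687]
contact_force: [-3.6, -2.1, 4.6]
grip_width: 0.0129
```

Contact (+9 N change) at the expected height, so the tray is seated. Release slowly and rise.

```bash
python3 -m creep '[[0.6,[0,0,0],[0,0,0]],[0.5,[0,0,0],[0,0,0]],[0.3,[0,0,0],[0,0,0]],[0,[0,0,0],[0,0,0]],[-0.3,[0,0,0],[0,0,0]],[-0.6,[0,0,0],[0,0,0]],[-0.6,[0,0,0],[0,0,0]],[-0.6,[0,0,0],[0,0,0]],[-0.6,[0,0,0],[0,0,0]]]' && python3 - <<'E'
from h import *
p,d=arm.capture("scene");cv2.imwrite("pics/s7.png",cv2.resize(p[170:320,340:480,::-1],None,fx=4,fy=4,interpolation=cv2.INTER_CUBIC))
E
```

```text
clock: 10.05
eef_pos: [0.5582, 0.3068, 0.1303]
ee_rot: [-3.141, -0.0, 1.687]
contact_force: [-0.2, -0.2, -0.4]
grip_width: 0.068
```

View pics/s7.png

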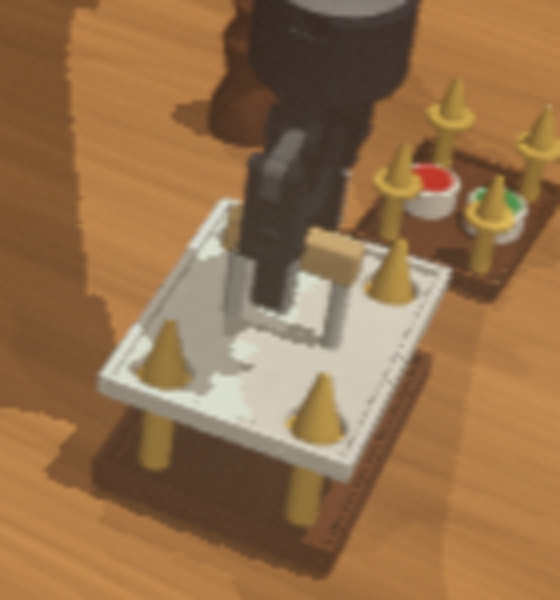

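The crop shows three posts, at (165,355), (318,405) and (390,270), up through their holes with the tray seated. The fourth is behind the gripper. I'll lift straight up, then sideways clear of the top camera's view.

```bash
python3 -m creep '[[-0.6,[0,0,0.05],[0,0,0]],[-0.6,[0,0,0.12],[0,0,0]],[-0.6,[0,0,0.22],[0,0,0]],[-0.6,[0,0,0.35],[0,0,0]],[-0.6,[0,0,0.5],[0,0,0]],[-0.6,[0,0,0.65],[0,0,0]],[-0.6,[0,-0.2,0.75],[0,0,0]],[-0.6,[-0.1,-0.4,0.8],[0,0,0]],[-0.6,[-0.1,-0.6,0.8],[0,0,0]],[-0.6,[-0.1,-0.8,0.8],[0,0,0]],[-0.6,[-0.1,-1,0.8],[0,0,0]],[-0.6,[-0.1,-1,0.8],[0,0,0]],[-0.6,[-0.1,-1,0.8],[0,0,0]],[-0.6,[-0.1,-1,0.8],[0,0,0]]]' && python3 - <<'E'
from h import *
p,d=arm.capture("top");q=cv2.cvtColor(p,cv2.COLOR_RGB2BGR);cv2.imwrite("pics/t8.png",q)
P=cloud("top",p,d);Z=P[...,2];P0=cloud("top",0,np.load("top0.npy"))
def bar(P,c,zl,zh):
    m=(P[...,2]>zl)&(P[...,2]<zh)&(np.hypot(P[...,0]-c[0],P[...,1]-c[1])<.05);print(m.sum(),rect(P[m][:,:2]),np.median(P[m][:,2]).round(4))
bar(P,(.557,.306),.128,.16);bar(P0,(.567,-.318),.06,.085);bar(P,(.567,-.318),.06,.085)
m=(Z>.072)&(Z<.09)&(np.hypot(P[...,0]-.557,P[...,1]-.306)<.13)
print(rect(P[m][:,:2]))
q3=P[m];k=np.hypot(q3[:,0]-.557,q3[:,1]-.306)<.05
q3=q3[q3[:,2]<.081];A=np.c_[q3[:,:2]-q3[:,:2].mean(0),np.ones(len(q3))];s=np.linalg.lstsq(A,q3[:,2],rcond=None)[0];print("slopes deg",np.degrees(s[:2]).round(2),"z",s[2].round(4))
E
```

```text
clock: 11.27
eef_pos: [0.5386, 0.1068, 0.2918]
ee_rot: [3.14, -0.002, 1.686]
contact_force: [0.1, 1.1, -0.0]
grip_width: 0.0683
189 [array([556.9, 305.2]), array([15. , 69.6]), 7.61] 0.1414
160 [array([ 567.6, -317.7]), array([67.2, 15.8]), 87.4] 0.0711
166 [array([ 567.6, -317.4]), array([67.6, 15.5]), 87.21] 0.0711
[array([557.6, 305.4]), array([171.9, 131.5]), 6.08]
slopes deg [0.02 0.06] z 0.0773
```

View pics/t8.png

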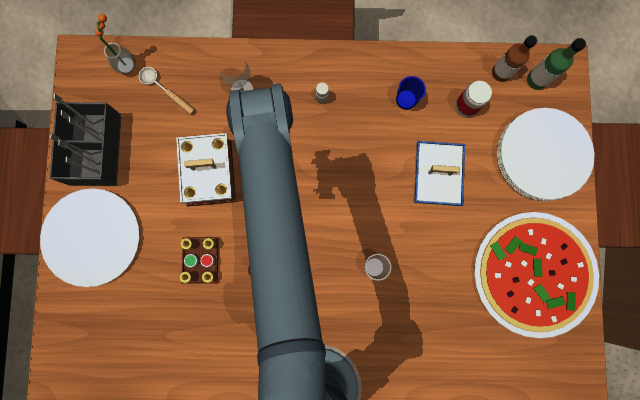

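The top view shows the tray on the stand at (204,168) with all four posts through its holes. It is centred to about 1 mm, level, with its floor at 77 mm (underside 70 mm). The plain tray hasn't moved, and the arm is clear. Handing in.

```bash
python3 -c "
from workcell import arm
print(arm.close_job())"
```

```text
the job is handed in; nothing more can be done
None
```

I picked up the holed tray by its handle and lowered it gently onto the large brass-posted stand. I then released it, moved the arm clear and handed the job in at about 11.3 s.

- **Fit:** the last top view shows all four posts up through their holes. The underside is about 70 mm above the table.
- **Position:** the tray is centred to about 1 mm and within about 0.1° of the stand's direction, and tilted less than 0.1°.
- **Plain tray:** its measured shift was about 0.3 mm, within measurement noise.
- **Arm:** it was clear of everything, with about 1 N (noise level) on the tool.

**Disagreements:** the wrist and top cameras differed by about 2–3 mm on where the stand was, so I did the final alignment from post tips and holes in the same wrist image. In the last check the handle bar alone read 7.6° of turn, against 6.1° for the tray outline and the stand. I put that down to noise on the short bar.

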